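Turn the tool tray end for end in its sleeve

ROBOT

A 6-joint arm with a two-finger parallel gripper is mounted at the origin on the work surface. World frame = base frame: x ahead of the robot, y to its left, z up, the work surface at z = 0. Lengths are in mm, angles in rad, forces in N, time in s.
With the tool pointing down it reaches from about 350 to 775 mm from the base axis. Payload 7.3 kg.
Tool frame: the origin (TCP) lies on the centre line of the jaws, within the pads' length; the fingertips stand 17 mm ahead of it and the grasp point (between the pads) lies 2 mm behind it; z points along the fingers, y is the line along which they close (so a half turn about z gives the same grasp; the last joint's range is limited). The gripper opens to 92 mm and grips with 3 to 60 N. Pads are 19 mm wide; open, the fingers measure 130 mm over their backs; the gripper's body (75 mm by 190 mm) begins 47 mm behind the grasp point.
Start: joints at [-1.41, 0.342, 1.524, -0, 1.275, -0.146], TCP at [158.577, -500.496, 243.741] pointing down, gripper open.
Joint ranges: [-2.53, 2.53], [-0.77, 2.02], [0.04, 2.7], [-1, 4.14], [0.28, 2.66], [-3.11, 3.11]. Speed limits (rad/s): [2.57, 2.57, 3.14, 3.14, 3.14, 3.14].

INTERFACE

Orientations are given as [roll, pitch, yaw] about the fixed x, y, z axes, in that order (R = Rz(yaw) Ry(pitch) Rx(roll)).
In Python, from plant import bot gives the robot as it stands. The module is installed in compiled form; this text tells all that it offers.
- The arm moves only by the shell command python3 -m pendant 'ROWS'. ROWS is JSON, a list of rows, each a list of 3 entries, a list of its own where there are three numbers: the shift along the world's x, y, z as a fraction of full scale, then the turn, a rotation vector about the world's x, y, z as a fraction of full scale, then the opening, from -1 (shut) to 1 (fully open), so that 0 is half open. In form: [[[tx, ty, tz], [rx, ry, rz], claw], ...]. A call has exactly 10 rows; each row shifts and turns the commanded pose from where the row before left it; what a row does not reach is not made up. Full scale, the value 1, is 30 mm for a shift and 0.12 rad for a turn. A row lasts 1/12 s, in which the tool goes at most 41.7 mm and 7.16 degrees, less where a joint would pass 70% of its speed; a pose out of reach is approached as far as the arm can. A call with a number of a shift or a turn outside -1 to 1 is refused whole. A call with a gripper value outside its range is refused whole. The fingers move at their own pace and stop on an object; the grip force is fixed at half the most. Time passes only in rows, so rows that do not move let the fingers close, or fill a call up. It gives the time, the measured TCP pose, the force, the opening and the grip force at its end, in the units of the state.
- bot.get_obs(): the state, without advancing time (a new reading comes with each control period).
- bot.capture(name): name is "scene" or "top"; returns the picture (420x560x3 uint8, blue, green, red); there is no depth.
- bot.camera_params(name): a dict with "fovy" (degrees; the focal length in pixels is half the picture's height over the tangent of half this angle, whatever the lens; pixels are square), "cx", "cy" (the principal point, pixels), "camera_from_world" (4x4, takes a point from world to camera coordinates). Camera axes: x right, y down, z forward; pixel columns grow to the right and rows downward; lengths in mm; the calibration is good to about 2 mm. A picture is of the moment at which its call begins. camera_params takes no time and is no camera call.
- bot.close_job(): hands the job in; it is judged then, once.
The state is a dict: "time": time; "joint_positions": joint angles; "dq": joint speeds; "tau": joint torques, N m; "tool_pos": TCP position; "tcp_rot": TCP orientation; "contact_force": force on the tool from outside, world axes, zero at the start; "moment": the same for the moment, N m; "grip_width": finger opening in mm; "finger_force": force on a finger pad.
Only numpy, scipy, OpenCV 4.12 (cv2) and the standard library are available. Lean on these libraries where they do the work, as an engineer would, in place of code of your own. Each camera call takes 0.05 s, during which the arm holds its last target. There are 200 camera calls.

TASK

The tray of modelling-tool heads is in its green sleeve with the worn set, at the yellow end, sticking out. Slide the tray right out, turn it end for end and, with it lying flat on the base board, slide it back in yellow end first, so that the blue end faces out: fully home against the back of the sleeve and snug along its whole length against the side with the metal fence. Keep the tray upright throughout and leave the other things on the bench where they are.

Things in the scene. Friction and masses are not known exactly. Their poses are not given: they have to be found in the camera images.
- holder: Fixed holder (screwed down). Origin: centre of the underside of its base board, on the table. Board 300 (x) x 110 (y) x 12 mm high. A green sleeve stands on its +x end, mouth facing -x; in front of it the board is open from x = -150 to +45, with a low fence along the +y side and none on the -y side.
- mouth (a point): Middle of the sleeve's open mouth on the board's top face: (45, 0, 12) mm in the holder's frame, axes as the holder's. Inside, the sleeve is 60 wide (y = -30 to +30), 48 high (z = 12 to 60) and 85 deep; walls 8 thick, outer top at z = 66, all in the holder's frame.
- stop (a point): Foot of the inner face of the sleeve's closed back, the end stop: (130, 0, 12) mm in the holder's frame.
- fence (a point): Middle of the aluminium fence's inner face at its foot: (-52, 30, 12) mm in the holder's frame. The fence runs from x = -150 to +45, in line with the sleeve's +y inner wall, 12 mm thick; its top is at z = 20, only 8 above the board: fingertips beside the tray there must stay above it.
- tray: Loose wooden tray 150 (x) x 50 (y) x 44 mm high, 0.2 to 0.4 kg, straight sides to pinch across the 50 mm. Origin: centre of its underside; +x to the blue end, z up. Yellow panel at -x (worn dark brown heads), blue at +x (fresh orange heads). Filled to 26 above its underside; the heads are fixed. Starts in the sleeve, blue end inwards, sticking out 65 to 75; home, it sticks out 65.
- yellow_end (a point): Point at the foot of the yellow end panel's outer face: (-75, 0, 0) mm in the tray's frame.
- blue_end (a point): Point at the foot of the blue end panel's outer face: (+75, 0, 0) mm in the tray's frame.
- rib: Bystander, to be left where it is: flat wooden scraping rib, 90 x 45 x 10 (sizes in mm). Origin: centre of its underside.
- brush: Bystander, to be left where it is: brush lying on the table. Origin: under its middle.
- maquette: Bystander, to be left where it is: terracotta head on a foot, 155 high and 90 across (sizes in mm). Origin: centre of its underside.
- flask: Bystander, to be left where it is: white plastic bottle with blue cap, 170 high, 66 across (sizes in mm). Origin: centre of its underside.
- caddy: Bystander, to be left where it is: white square tool caddy 90 x 90 x 110 with tools standing in it (to 230 high) (sizes in mm). Origin: centre of its underside.
- plaster: Bystander, to be left where it is: plaster block 110 x 80 x 45 (sizes in mm). Origin: centre of its underside.
- mallet: Bystander, to be left where it is: mallet, about 240 long, lying on the table (sizes in mm). Origin: under its middle.
- jar: Bystander, to be left where it is: amber jar 80 high, 64 across (sizes in mm). Origin: centre of its underside.
Not all that is in view belongs to the job. What is shaped like the tray but purple is not meant.

How it is judged (in metres and radians):
On the way, in this order (a step that is already met when the one before it is completed fails the run):
1. the tray is drawn right out of the sleeve (x of each of blue_end, yellow_end in the frame of holder below 0.044 m), for 0.1 s.
2. the tray is turned end for end and its yellow end has entered the sleeve (x of yellow_end in the frame of holder above 0.055 m and x of blue_end in the frame of holder below -0.04 m and y of yellow_end in the frame of holder between -0.012 and 0.012 m and z of yellow_end in the frame of holder below 0.02 m), for 0.1 s.
At the end, for the whole second after the job is handed in: The tray lies flat and still in the sleeve, the right way up, yellow end in and blue end out, its yellow end within 3 mm of the back of the sleeve, and both its ends within 2.5 mm of the fence side (the plane of the fence's inner face and the sleeve's wall on that side) (x of yellow_end in the frame of holder above 0.127 m and x of blue_end in the frame of holder below 0 m and y of yellow_end in the frame of holder between 0.0025 and 0.01 m and y of blue_end in the frame of holder between 0.0025 and 0.01 m and angle between tray's own z axis and vertical below 0.05 rad and z of each of yellow_end, blue_end in the frame of holder below 0.015 m and z of blue_end in the frame of holder above 0.009 m and linear speed of tray below 0.01 m/s); the robot touches nothing.
It fails at once if the tray is tipped more than about 30 degrees (angle between tray's own z axis and vertical above 0.52 rad).
It fails at once if one of the other things on the bench is moved more than 25 mm (distance of any of rib, brush, maquette, flask, caddy, plaster, mallet, jar from where it was at the start of the episode above 0.025 m).
It also fails if it takes over 67 s, if anything falls off the work surface, if the arm or the gripper's body presses on something with over 40 N, if the wrist force passes 120 N, or if a joint passes its speed limit or range.

## Working session

There is one attempt and no reset: what is moved stays moved. The work goes in short steps, Python scripts to look and compute and a shell command to move; the robot and the scene stay as the last step left them, time stands still between calls to the robot, and variables do not carry over. Pictures are saved under pics/ and viewed, at most 10 in all, crops included, and the job is handed in when it is done.

```bash
mkdir -p pics
python3 - <<'E'
from plant import bot
import cv2
for n in("scene","top"):
    cv2.imwrite(f"pics/{n}0.png",bot.capture(n)); p=bot.camera_params(n); print(n,p)
o=bot.get_obs(); print(o)
E
```

```text
scene {'fovy': 44.81519507305326, 'cx': 283.42557519184004, 'cy': 202.29513357522717, 'camera_from_world': array([[ 4.82881401e-02,  9.98777213e-01,  1.05988127e-02,
        -5.30307411e+01],
       [ 7.80164346e-01, -3.10885443e-02, -6.24801646e-01,
        -3.47232726e+02],
       [-6.23708145e-01,  3.84393252e-02, -7.80711578e-01,
         1.88892451e+03],
       [ 0.00000000e+00,  0.00000000e+00,  0.00000000e+00,
         1.00000000e+00]])}
top {'fovy': 48.528310507470344, 'cx': 277.2205434406203, 'cy': 215.26638814598033, 'camera_from_world': array([[-1.35592592e-02, -9.99877365e-01, -7.83587773e-03,
         3.77669483e+01],
       [-9.98826656e-01,  1.39085474e-02, -4.63881898e-02,
         4.94395919e+02],
       [ 4.64914867e-02,  7.19769405e-03, -9.98892754e-01,
         1.59295179e+03],
       [ 0.00000000e+00,  0.00000000e+00,  0.00000000e+00,
         1.00000000e+00]])}
{'time': 0.1, 'joint_positions': array([-1.40996743e+00,  3.42647514e-01,  1.52485993e+00, -6.35557558e-06,
        1.27542755e+00, -1.45985956e-01]), 'dq': array([ 0.00037127, -0.00135593, -0.00077894,  0.00092529, -0.00196176,
       -0.00167398]), 'tau': array([ 1.34990158e-03, -4.32004774e+01, -2.44694012e+01,  7.18342792e-02,
        5.26452914e-02, -5.88315197e-05]), 'tool_pos': array([ 158.53700713, -500.15406363,  243.1388128 ]), 'tcp_rot': array([-3.14026370e+00, -1.89254739e-04,  3.06816577e-01]), 'contact_force': array([ 0.23377811, -0.59189089, -0.04021065]), 'moment': array([-0.01524071, -0.00584321,  0.01186099]), 'finger_force': 0.0, 'grip_width': 92.10500015779039}
```

View pics/scene0.png

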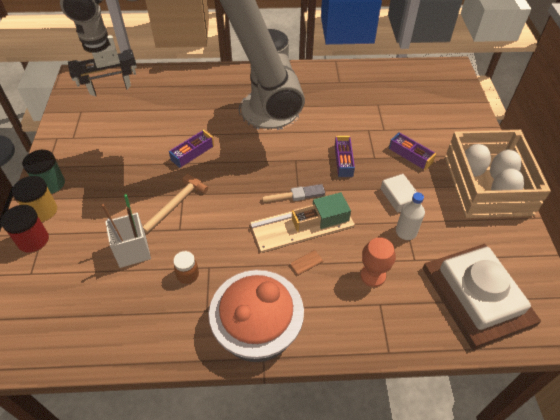

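View pics/top0.png

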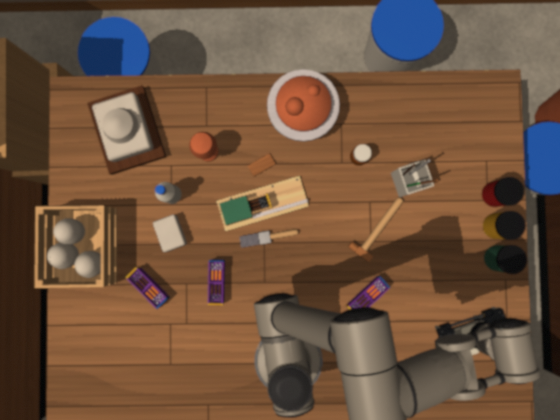

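Run:
```python
import cv2
a=cv2.imread("pics/top0.png")[170:238,205:320]; b=cv2.imread("pics/scene0.png")[185:255,240:365]
cv2.imwrite("pics/c1.png",cv2.resize(a,None,fx=6.5,fy=6.5,interpolation=cv2.INTER_CUBIC))
cv2.imwrite("pics/c2.png",cv2.resize(b,None,fx=6,fy=6,interpolation=cv2.INTER_CUBIC))
```

```text
(no output)
```

View pics/c1.png

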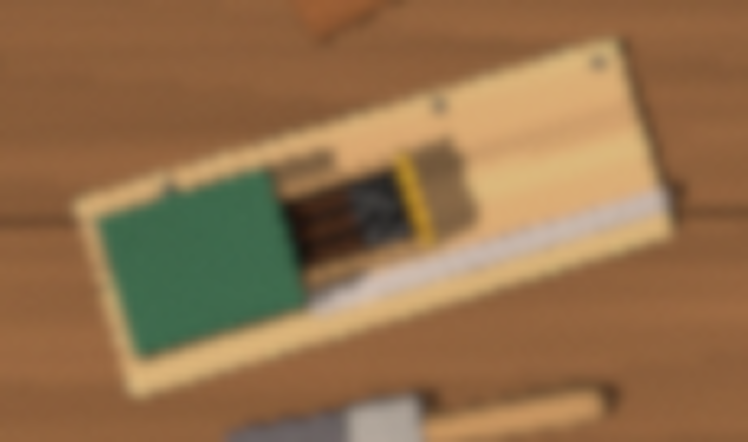

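View pics/c2.png

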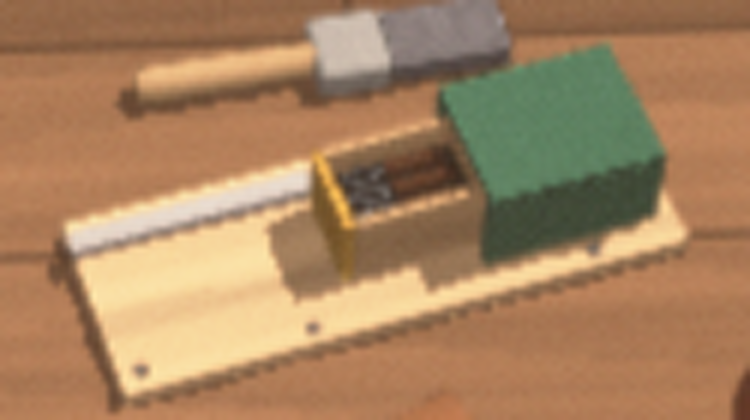

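```bash
cat > h.py <<'E'
import numpy as np, cv2
from scipy.optimize import least_squares
from plant import bot
P={n:bot.camera_params(n) for n in("scene","top")}
def proj(n,X):
    p=P[n]; T=p["camera_from_world"]; X=np.atleast_2d(X)@T[:3,:3].T+T[:3,3]; f=210/np.tan(np.radians(p["fovy"])/2)
    return np.c_[p["cx"]+f*X[:,0]/X[:,2],p["cy"]+f*X[:,1]/X[:,2]]
def ray(n,uv,z):
    p=P[n]; T=p["camera_from_world"]; R=T[:3,:3]; c=-R.T@T[:3,3]; f=210/np.tan(np.radians(p["fovy"])/2)
    d=R.T@np.array([(uv[0]-p["cx"])/f,(uv[1]-p["cy"])/f,1]); return c+d*(z-c[2])/d[2]
def unc(uv,off,s): return np.array(off)+(np.array(uv,float)+.5)/s-.5
def W(pose,L):
    x,y,a=pose; L=np.atleast_2d(L).astype(float); c,s=np.cos(a),np.sin(a)
    return np.c_[x+c*L[:,0]-s*L[:,1],y+s*L[:,0]+c*L[:,1],L[:,2]]
def Hinv(pose,X):
    x,y,a=pose; c,s=np.cos(a),np.sin(a); d=np.array(X[:2])-[x,y]; return np.array([c*d[0]+s*d[1],-s*d[0]+c*d[1],X[2]])
E
python3 - <<'E'
from h import *
top=[((73,203),(150,-55,12)),((618,38),(-150,-55,12)),((672,237),(-150,55,12)),((133,397),(150,55,12)),((97,217),(138,-38,66)),((270,170),(45,-38,66)),((303,305),(45,38,66)),((140,357),(138,38,66))]
sc=[((122,390),(-150,-55,12)),((688,232),(150,-55,12)),((440,90),(45,38,66)),((612,45),(138,38,66)),((665,155),(138,-38,66)),((485,195),(45,-38,66)),((65,232),(-150,42,20))]
def res(p,which):
    r=[]
    if 't' in which: r.append(proj("top",W(p,[l for _,l in top]))-unc([u for u,_ in top],(205,170),6.5))
    if 's' in which: r.append(proj("scene",W(p,[l for _,l in sc]))-unc([u for u,_ in sc],(240,185),6))
    return np.vstack(r)
for w in("ts","t","s"):
    s=least_squares(lambda p:res(p,w).ravel(),[600,0,1.8],loss="soft_l1",x_scale=[1,1,.01]); print(w,s.x.round(4)); print(res(s.x,w).round(1).tolist())
    if w=="ts": pose=s.x
for n,uv,off,k in(("top",(400,155),(205,170),6.5),("top",(430,243),(205,170),6.5),("scene",(318,155),(240,185),6),("scene",(350,222),(240,185),6)):
    print(n,Hinv(pose,ray(n,unc(uv,off,k),56)).round(1))
print(ray("top",(270,240),10),ray("top",(297,234),10),ray("top",(255,240),10),ray("top",(261,162),10),ray("top",(165,190),100), ray("top",(203,145),100))
E
```

```text
ts [537.315   82.3402   1.8459]
[[0.2, -0.5], [-0.4, 0.2], [0.5, 0.0], [-0.1, 0.2], [-0.9, -0.1], [-0.8, -0.8], [0.6, 0.3], [-1.1, 0.2], [-0.3, 0.4], [-0.0, 0.9], [-0.8, -0.9], [-1.0, -0.7], [-0.0, -0.4], [0.8, 0.7], [-0.2, -0.4]]
t [537.2288  81.4282   1.8474]
[[0.4, -0.4], [-0.2, 0.1], [0.7, -0.0], [0.2, 0.3], [-0.6, 0.0], [-0.5, -0.7], [0.9, 0.3], [-0.8, 0.3]]
s [537.4615  83.0694   1.8424]
[[-0.2, 0.3], [0.2, 1.1], [-0.5, -0.9], [-0.7, -0.6], [0.3, -0.2], [1.0, 0.8], [0.0, -0.5]]
top [-22.8 -24.1  56. ]
top [-24.7  24.   56. ]
scene [-22.9  21.1  56. ]
scene [-21.6 -22.9  56. ]
[410.1310712   56.97052792  10.        ] [429.48672815 -36.18319604  10.        ] [410.82827552 108.58117497  10.        ] [680.58610953  84.70820343  10.        ] [578.53215389 396.00346269 100.        ] [724.94406798 270.73281045 100.        ]
```

```bash
R='[0.419,0.652,-0.07],[0,0,-0.445],1'; for i in 1 2 3; do python3 -m pendant '[[[0.419,0.652,-0.07],[0,0,-0.445],1],[[0.419,0.652,-0.07],[0,0,-0.445],1],[[0.419,0.652,-0.07],[0,0,-0.445],1],[[0.419,0.652,-0.07],[0,0,-0.445],1],[[0.419,0.652,-0.07],[0,0,-0.445],1],[[0.419,0.652,-0.07],[0,0,-0.445],1],[[0.419,0.652,-0.07],[0,0,-0.445],1],[[0.419,0.652,-0.07],[0,0,-0.445],1],[[0.419,0.652,-0.07],[0,0,-0.445],1],[[0.419,0.652,-0.07],[0,0,-0.445],1]]'; done; python3 -c "
from plant import bot
print(bot.get_obs()['joint_positions'])"
```

```text
time: 0.93
tool_pos: [284.6, -303.7, 222.4]
tcp_rot: [-3.141, 0.0, -0.23]
contact_force: [0.0, -1.3, -0.1]
grip_width: 92.0
finger_force: 0.0
time: 1.77
tool_pos: [410.3, -108.1, 201.4]
tcp_rot: [3.141, 0.001, -0.764]
contact_force: [0.5, -0.3, 0.2]
grip_width: 92.1
finger_force: 0.0
time: 2.6
tool_pos: [535.9, 87.4, 180.2]
tcp_rot: [3.141, 0.0, -1.298]
contact_force: [-0.2, -0.8, 0.1]
grip_width: 91.6
finger_force: 0.0
[ 2.05056031e-02  4.33325518e-01  1.56901923e+00 -3.36025215e-05
  1.14024148e+00  2.88907185e+00]
```

```bash
python3 -m pendant '[[[0,0,-0.6],[0,0,0],1],[[0,0,-0.6],[0,0,0],1],[[0,0,-0.6],[0,0,0],1],[[0,0,-0.6],[0,0,0],1],[[0,0,-0.6],[0,0,0],1],[[0,0,-0.6],[0,0,0],1],[[0,0,-0.6],[0,0,0],1],[[0,0,-0.3],[0,0,0],1],[[0,0,-0.1],[0,0,0],1],[[0,0,0],[0,0,0],1]]'
python3 - <<'E'
from h import *
t=bot.capture("top")[170:238,205:320]; s=bot.capture("scene")[165:255,230:365]
im=np.vstack([cv2.resize(t,(507,300),interpolation=2),cv2.resize(s,(450,300),interpolation=2)[:, :450] if 0 else cv2.copyMakeBorder(cv2.resize(s,(450,300),interpolation=2),0,0,0,57,0)])
cv2.imwrite("pics/g1.png",im)
E
```

```text
time: 3.43
tool_pos: [535.3, 86.3, 42.2]
tcp_rot: [3.14, 0.0, -1.295]
contact_force: [1.0, -1.2, -0.1]
grip_width: 91.4
finger_force: 0.0
```

View pics/g1.png

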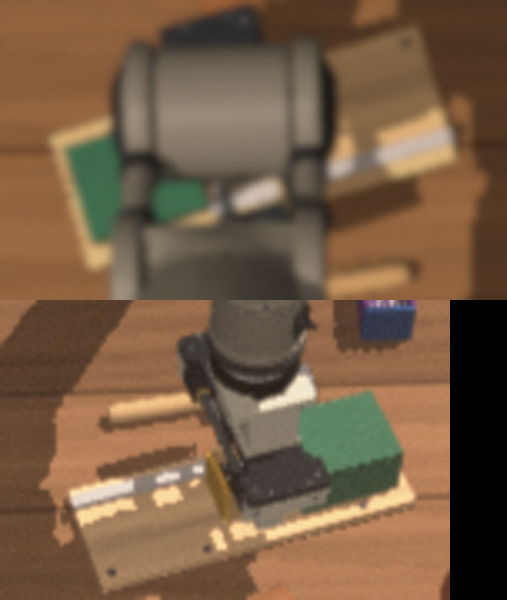

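The gripper straddles the protruding part between the yellow panel (lower pane about 218,487) and the sleeve mouth, with no contact. I'll close on it.

```bash
python3 -m pendant '[[[0,0,0],[0,0,0],-1],[[0,0,0],[0,0,0],-1],[[0,0,0],[0,0,0],-1],[[0,0,0],[0,0,0],-1],[[0,0,0],[0,0,0],-1],[[0,0,0],[0,0,0],-1],[[0,0,0],[0,0,0],-1],[[0,0,0],[0,0,0],-1],[[0,0,0],[0,0,0],-1],[[0,0,0],[0,0,0],-1]]'
```

```text
time: 4.37
tool_pos: [535.9, 86.3, 42.8]
tcp_rot: [-3.141, -0.0, -1.295]
contact_force: [0.5, 0.8, 1.4]
grip_width: 49.9
finger_force: 30.0
```

```bash
python3 -m pendant '[[[0.05,-0.18,0],[0,0,0],-1],[[0.1,-0.36,0],[0,0,0],-1],[[0.11,-0.39,0],[0,0,0],-1],[[0.11,-0.39,0],[0,0,0],-1],[[0.11,-0.39,0],[0,0,0],-1],[[0.11,-0.39,0],[0,0,0],-1],[[0.11,-0.39,0],[0,0,0],-1],[[0.11,-0.39,0],[0,0,0],-1],[[0.11,-0.39,0],[0,0,0],-1],[[0,0,0],[0,0,0],-1]]'; python3 -m pendant '[[[0,0,0],[0,0,0],0.5],[[0,0,0],[0,0,0],0.5],[[0,0,0],[0,0,0],0.5],[[0,0,0],[0,0,0],0.5],[[0,0,0],[0,0,0],0.5],[[0,0,0],[0,0,0],0.5],[[-0.02,0.1,0],[0,0,0],0.5],[[-0.1,0.35,0],[0,0,0],0.5],[[-0.1,0.35,0],[0,0,0],0.5],[[-0.1,0.35,0],[0,0,0],0.5]]'
```

```text
time: 5.2
tool_pos: [564.3, -15.0, 42.8]
tcp_rot: [-3.141, -0.002, -1.297]
contact_force: [0.6, -2.6, 1.9]
grip_width: 49.6
finger_force: 30.0
time: 6.03
tool_pos: [553.1, 24.0, 42.7]
tcp_rot: [3.141, 0.0, -1.295]
contact_force: [0.2, -0.9, 1.2]
grip_width: 68.8
finger_force: 0.0
```

```bash
python3 -m pendant '[[[-0.06,0.23,0],[0,0,0],0.5],[[0,0,0],[0,0,0],-1],[[0,0,0],[0,0,0],-1],[[0,0,0],[0,0,0],-1],[[0,0,0],[0,0,0],-1],[[0,0,0],[0,0,0],-1],[[0,0,0],[0,0,0],-1],[[0,0,0],[0,0,0],-1],[[0,0,0.1],[0,0,0],-1],[[0,0,0.2],[0,0,0],-1]]'; python3 -m pendant '[[[0,0,0.3],[0,0,0],-1],[[0,0,0.4],[0,0,0],-1],[[0,0,0.4],[0,0,0],-1],[[0,0,0.4],[0,0,0],-1],[[0,0,0.4],[0,0,0],-1],[[0,0,0.4],[0,0,0],-1],[[0,0,0.4],[0,0,0],-1],[[0,0,0.3],[0,0,0],-1],[[0,0,0],[0,0,0],-1],[[0,0,0],[0,0,0],-1]]'
python3 - <<'E'
from h import *
t=bot.capture("top")[150:258,195:330]; s=bot.capture("scene")[145:265,225:375]
cv2.imwrite("pics/l1.png",np.vstack([cv2.resize(t,(375,300),interpolation=2),cv2.resize(s,(375,300),interpolation=2)]))
print(bot.get_obs()['joint_positions'])
E
```

```text
time: 6.87
tool_pos: [550.9, 29.4, 50.9]
tcp_rot: [3.139, 0.001, -1.296]
contact_force: [1.0, 0.6, -3.1]
grip_width: 49.5
finger_force: 30.0
time: 7.7
tool_pos: [552.0, 29.6, 142.2]
tcp_rot: [-3.141, -0.0, -1.295]
contact_force: [-0.7, 1.0, -4.1]
grip_width: 49.6
finger_force: 30.0
[-8.51179446e-02  4.92434369e-01  1.59113971e+00 -3.10320382e-05
  1.05941138e+00  2.78094754e+00]
```

View pics/l1.png

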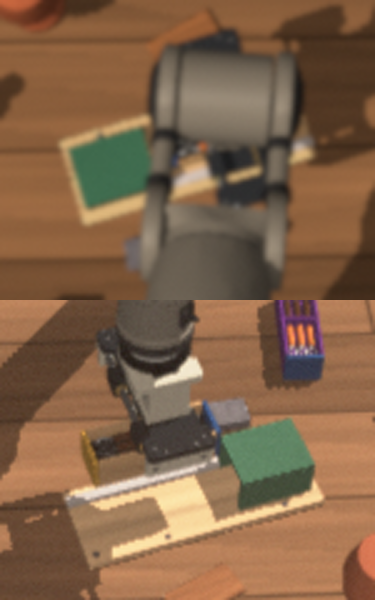

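The tray is lifted level and clear, with its blue end still towards the sleeve (lower pane 210,418) and yellow away from it (90,455). I'll turn it by half a turn.

```bash
for i in 1 2 3; do python3 -m pendant '[[[0,0,0],[0,0,0.873],-1],[[0,0,0],[0,0,0.873],-1],[[0,0,0],[0,0,0.873],-1],[[0,0,0],[0,0,0.873],-1],[[0,0,0],[0,0,0.873],-1],[[0,0,0],[0,0,0.873],-1],[[0,0,0],[0,0,0.873],-1],[[0,0,0],[0,0,0.873],-1],[[0,0,0],[0,0,0.873],-1],[[0,0,0],[0,0,0.873],-1]]'; done;  python3 - <<'E'
from h import *
t=bot.capture("top")[150:258,195:330]; s=bot.capture("scene")[145:265,225:375]
cv2.imwrite("pics/l2.png",np.vstack([cv2.resize(t,(375,300),interpolation=2),cv2.resize(s,(375,300),interpolation=2)]))
E
```

```text
time: 8.63
tool_pos: [551.3, 29.6, 140.7]
tcp_rot: [3.141, 0.002, -0.242]
contact_force: [0.3, 0.0, -2.8]
grip_width: 49.9
finger_force: 30.0
time: 9.47
tool_pos: [551.3, 29.6, 140.7]
tcp_rot: [-3.14, 0.001, 0.805]
contact_force: [0.3, -0.2, -4.4]
grip_width: 49.7
finger_force: 30.0
time: 10.3
tool_pos: [551.3, 29.6, 140.7]
tcp_rot: [-3.14, -0.001, 1.853]
contact_force: [-0.2, -0.8, -4.1]
grip_width: 49.8
finger_force: 30.0
```

View pics/l2.png

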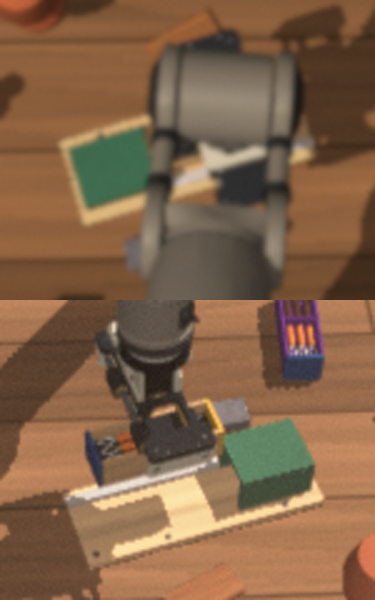

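Now yellow faces the sleeve (205,415) and blue faces out (92,455). I'll lower it.

```bash
python3 -m pendant '[[[0,0,-0.3],[0,0,0],-1],[[0,0,-0.4],[0,0,0],-1],[[0,0,-0.4],[0,0,0],-1],[[0,0,-0.4],[0,0,0],-1],[[0,0,-0.4],[0,0,0],-1],[[0,0,-0.4],[0,0,0],-1],[[0,0,-0.4],[0,0,0],-1],[[0,0,-0.3],[0,0,-0.03],-1],[[0,0,-0.15],[0,0,0],-1],[[0,0,-0.05],[0,0,0],-1]]';python3 -m pendant '[[[0,0,-0.03],[0,0,0],-1],[[0,0,-0.03],[0,0,0],-1],[[0,0,0],[0,0,0],-1],[[0,0,0],[0,0,0],-1],[[0,0,0],[0,0,0],-1],[[0,0,0],[0,0,0],-1],[[0,0,0],[0,0,0],-1],[[0,0,0],[0,0,0],-1],[[0,0,0],[0,0,0],-1],[[0,0,0],[0,0,0],-1]]'
```

```text
time: 11.23
tool_pos: [551.2, 29.7, 44.5]
tcp_rot: [-3.14, -0.001, 1.843]
contact_force: [-0.0, 0.1, -2.7]
grip_width: 49.8
finger_force: 30.0
time: 12.07
tool_pos: [551.9, 29.6, 44.0]
tcp_rot: [3.141, 0.0, 1.844]
contact_force: [0.3, -0.2, -4.6]
grip_width: 50.0
finger_force: 30.0
```

```bash
python3 -m pendant '[[[0,0,-0.03],[0,0,0],-1],[[0,0,-0.03],[0,0,0],-1],[[0,0,0],[0,0,0],-1],[[0,0,0],[0,0,0],-1],[[-0.05,0.18,0],[0,0,0],-1],[[-0.05,0.18,0],[0,0,0],-1],[[-0.05,0.18,0],[0,0,0],-1],[[-0.05,0.18,0],[0,0,0],-1],[[-0.05,0.18,0],[0,0,0],-1],[[-0.05,0.18,0],[0,0,0],-1]]'
```

```text
time: 12.9
tool_pos: [543.8, 62.2, 42.8]
tcp_rot: [3.139, 0.001, 1.844]
contact_force: [1.0, -5.3, 5.5]
grip_width: 49.8
finger_force: 30.0
```

```bash
python3 -m pendant '[[[-0.05,0.18,0.01],[0,0,0],-1],[[-0.05,0.18,0.01],[0,0,0],-1],[[-0.05,0.18,0.01],[0,0,0],-1],[[-0.05,0.18,0],[0,0,0],-1],[[-0.05,0.18,0],[0,0,0],-1],[[-0.05,0.18,0],[0,0,0],-1],[[-0.05,0.18,0],[0,0,0],-1],[[0,0,0],[0,0,0],-1],[[0,0,0],[0,0,0],-1],[[0,0,0],[0,0,0],-1]]'
```

```text
time: 13.73
tool_pos: [532.0, 100.2, 42.8]
tcp_rot: [-3.141, -0.001, 1.844]
contact_force: [-1.1, 1.2, -0.7]
grip_width: 50.0
finger_force: 30.0
```

```bash
python3 -m pendant '[[[0,0,0],[0,0,0],0.5],[[0,0,0],[0,0,0],0.5],[[0,0,0],[0,0,0],0.5],[[0,0,0],[0,0,0],0.5],[[0.08,-0.27,0],[0,0,0],0.5],[[0.08,-0.27,0],[0,0,0],0.5],[[0.08,-0.28,0],[0,0,0],0.5],[[0.08,-0.28,0],[0,0,0],0.5],[[0.08,-0.28,0],[0,0,0],0.5],[[0,0,0],[0,0,0],0.5]]'; python3 -m pendant '[[[0,0,0],[0,0,0],-1],[[0,0,0],[0,0,0],-1],[[0,0,0],[0,0,0],-1],[[0,0,0],[0,0,0],-1],[[0,0,0],[0,0,0],-1],[[0,0,0],[0,0,0],-1],[[-0.05,0.18,0],[0,0,0],-1],[[-0.05,0.18,0],[0,0,0],-1],[[-0.05,0.18,0],[0,0,0],-1],[[-0.05,0.18,0],[0,0,0],-1]]'; python3 -m pendant '[[[-0.027,0.095,0],[0,0,0],-1],[[-0.027,0.095,0],[0,0,0],-1],[[0,0,0],[0,0,0],-1],[[0,0,0],[0,0,0],-1],[[0,0,0],[0,0,0],-1],[[0,0,0],[0,0,0],-1],[[0,0,0],[0,0,0],-1],[[0,0,0],[0,0,0],-1],[[0,0,0],[0,0,0],-1],[[0,0,0],[0,0,0],-1]]'
```

```text
time: 14.57
tool_pos: [545.1, 56.4, 43.1]
tcp_rot: [3.141, 0.001, 1.842]
contact_force: [-0.6, -0.4, 0.1]
grip_width: 69.3
finger_force: 0.0
time: 15.4
tool_pos: [538.2, 80.7, 43.0]
tcp_rot: [3.141, 0.0, 1.844]
contact_force: [0.2, -1.3, -1.1]
grip_width: 49.9
finger_force: 30.0
time: 16.23
tool_pos: [536.7, 85.7, 43.0]
tcp_rot: [-3.142, -0.0, 1.844]
contact_force: [-1.5, 1.1, -0.6]
grip_width: 50.3
finger_force: 30.0
```

```bash
for i in 1 2 3; do python3 -m pendant '[[[-0.014,0.048,0],[0,0,0],-1],[[-0.014,0.048,0],[0,0,0],-1],[[0,0,0],[0,0,0],-1],[[0,0,0],[0,0,0],-1],[[0,0,0],[0,0,0],-1],[[0,0,0],[0,0,0],-1],[[0,0,0],[0,0,0],-1],[[0,0,0],[0,0,0],-1],[[0,0,0],[0,0,0],-1],[[0,0,0],[0,0,0],-1]]' | grep -E "tool|force|time"; done
```

```text
time: 17.07
tool_pos: [536.0, 88.6, 43.0]
contact_force: [1.3, -0.8, -1.0]
finger_force: 30.0
time: 17.9
tool_pos: [535.2, 91.1, 43.1]
contact_force: [1.0, -5.0, -1.3]
finger_force: 30.0
time: 18.73
tool_pos: [535.4, 91.3, 43.4]
contact_force: [3.7, -19.1, -1.0]
finger_force: 30.0
```

```bash
python3 -m pendant '[[[0,0,0],[0,0,0],0.5],[[0,0,0],[0,0,0],0.5],[[0,0,0],[0,0,0],0.5],[[0,0,0],[0,0,0],0.5],[[0,0,0],[0,0,0],0.5],[[-0.06,0.21,0],[0,0,0],0.5],[[-0.06,0.21,0],[0,0,0],0.5],[[-0.13,-0.036,0],[0,0,0],0.5],[[-0.13,-0.036,0],[0,0,0],0.5],[[0,0,0],[0,0,0],0.5]]'; for i in 1 2 ; do python3 -m pendant '[[[-0.032,-0.009,0],[0,0,0],0.5],[[-0.032,-0.009,0],[0,0,0],0.5],[[0,0,0],[0,0,0],0.5],[[0,0,0],[0,0,0],0.5],[[0,0,0],[0,0,0],0.5],[[0,0,0],[0,0,0],0.5],[[0,0,0],[0,0,0],0.5],[[0,0,0],[0,0,0],0.5],[[0,0,0],[0,0,0],0.5],[[0,0,0],[0,0,0],0.5]]'; done
```

```text
time: 19.57
tool_pos: [521.8, 104.9, 43.0]
tcp_rot: [-3.141, -0.0, 1.845]
contact_force: [-0.2, -0.8, 0.9]
grip_width: 69.3
finger_force: 0.0
time: 20.4
tool_pos: [521.0, 104.2, 43.1]
tcp_rot: [3.141, 0.0, 1.844]
contact_force: [1.0, -0.7, -0.0]
grip_width: 68.8
finger_force: 0.5
time: 21.23
tool_pos: [519.3, 103.7, 43.2]
tcp_rot: [3.141, 0.0, 1.844]
contact_force: [3.7, -1.2, 0.8]
grip_width: 68.6
finger_force: 1.6
```

```bash
for i in 1 2 ; do python3 -m pendant '[[[-0.032,-0.009,0],[0,0,0],0.5],[[-0.032,-0.009,0],[0,0,0],0.5],[[0,0,0],[0,0,0],0.5],[[0,0,0],[0,0,0],0.5],[[0,0,0],[0,0,0],0.5],[[0,0,0],[0,0,0],0.5],[[0,0,0],[0,0,0],0.5],[[0,0,0],[0,0,0],0.5],[[0,0,0],[0,0,0],0.5],[[0,0,0],[0,0,0],0.5]]' | grep -E 'tool|force|width'; done
```

```text
tool_pos: [517.7, 104.0, 43.3]
contact_force: [4.6, 2.6, 0.1]
grip_width: 69.2
finger_force: 2.7
tool_pos: [517.6, 103.8, 43.6]
contact_force: [10.4, 5.4, -2.4]
grip_width: 69.2
finger_force: 5.3
```

```bash
for i in 1 ; do python3 -m pendant '[[[-0.032,-0.009,0],[0,0,0],0.5],[[-0.032,-0.009,0],[0,0,0],0.5],[[0,0,0],[0,0,0],0.5],[[0,0,0],[0,0,0],0.5],[[0,0,0],[0,0,0],0.5],[[0,0,0],[0,0,0],0.5],[[0,0,0],[0,0,0],0.5],[[0,0,0],[0,0,0],0.5],[[0,0,0],[0,0,0],0.5],[[0,0,0],[0,0,0],0.5]]' | grep -E 'tool|force|width'; done
python3 -m pendant '[[[0.1,0.028,0],[0,0,0],0.5],[[0.1,0.028,0],[0,0,0],0.5],[[0.1,0.028,0],[0,0,0],0.5],[[0.1,0.028,0],[0,0,0],0.5],[[0.1,0.028,0],[0,0,0],0.5],[[0,0,0],[0,0,0],1],[[0,0,0],[0,0,0],1],[[0,0,0],[0,0,0],1],[[0,0,0.3],[0,0,0],1],[[0,0,0.6],[0,0,0],1]]'
```

```text
tool_pos: [517.7, 103.5, 44.1]
contact_force: [15.4, 6.6, -3.8]
grip_width: 69.1
finger_force: 7.8
time: 24.57
tool_pos: [526.6, 106.1, 69.0]
tcp_rot: [-3.137, -0.001, 1.844]
contact_force: [0.2, -0.7, -0.5]
grip_width: 91.3
finger_force: 0.0
```

```bash
python3 -m pendant '[[[0,0,1],[0,0,0],1],[[0,0,1],[0,0,0],1],[[0,0,1],[0,0,0],0],[[0.08,-0.27,0],[0,0,0],-1],[[0.2,-0.7,0],[0,0,0],-1],[[0.2,-0.7,0],[0,0,0],-1],[[0.2,-0.7,0],[0,0,0],-1],[[0.2,-0.7,0],[0,0,0],-1],[[0.1,-0.36,0],[0,0,0],-1],[[0,0,0],[0,0,0],-1]]'
python3 - <<'E'
from h import *
t=bot.capture("top")[165:240,200:320]; s=bot.capture("scene")[180:255,240:365]
cv2.imwrite("pics/h1.png",np.vstack([cv2.resize(t,(480,300),interpolation=2),cv2.resize(s,(480,288),interpolation=2)]))
cv2.imwrite("pics/sc2.png",cv2.resize(s,(750,450),interpolation=2))
E
```

```text
time: 25.4
tool_pos: [558.0, 1.3, 160.2]
tcp_rot: [3.141, 0.001, 1.841]
contact_force: [0.3, -0.7, 0.3]
grip_width: 42.7
finger_force: 0.0
```

View pics/h1.png

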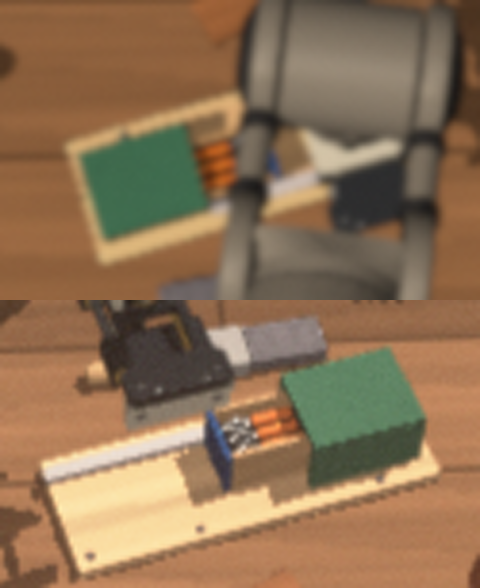

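The tray is home-looking, blue end out (215,450 in the lower pane), lying along the fence. Now I'll confirm with a gentle end push using closed fingers.

```bash
python3 -m pendant '[[[-0.1,-0.03,-0.5],[0,0,0],-1],[[0,0,-0.6],[0,0,0],-1],[[0,0,-0.6],[0,0,0],-1],[[0,0,-0.6],[0,0,0],-1],[[0,0,-0.6],[0,0,0],-1],[[0,0,-0.6],[0,0,0],-1],[[0,0,-0.4],[0,0,0],-1],[[-0.13,0.48,0],[0,0,0],-1],[[-0.13,0.48,0],[0,0,0],-1],[[-0.09,0.32,0],[0,0,0],-1]]'; for i in 1 2 3 4; do python3 -m pendant '[[[-0.027,0.096,0],[0,0,0],-1],[[0,0,0],[0,0,0],-1],[[0,0,0],[0,0,0],-1],[[0,0,0],[0,0,0],-1],[[0,0,0],[0,0,0],-1],[[0,0,0],[0,0,0],-1],[[0,0,0],[0,0,0],-1],[[0,0,0],[0,0,0],-1],[[0,0,0],[0,0,0],-1],[[0,0,0],[0,0,0],-1]]' | grep -E 'tool|contact'; done
```

```text
time: 26.33
tool_pos: [543.0, 43.2, 42.7]
tcp_rot: [-3.14, -0.001, 1.845]
contact_force: [-0.1, 0.2, -0.2]
grip_width: 0.5
finger_force: 0.0
tool_pos: [543.3, 43.7, 43.0]
contact_force: [-1.8, 0.6, -0.2]
tool_pos: [542.5, 46.6, 43.0]
contact_force: [-0.4, 0.3, -0.4]
tool_pos: [541.7, 49.5, 43.0]
contact_force: [0.8, -0.1, -1.0]
tool_pos: [542.1, 50.9, 43.3]
contact_force: [3.8, -8.2, -1.7]
```

```bash
for i in 1 2; do python3 -m pendant '[[[-0.027,0.096,0],[0,0,0],-1],[[0,0,0],[0,0,0],-1],[[0,0,0],[0,0,0],-1],[[0,0,0],[0,0,0],-1],[[0,0,0],[0,0,0],-1],[[0,0,0],[0,0,0],-1],[[0,0,0],[0,0,0],-1],[[0,0,0],[0,0,0],-1],[[0,0,0],[0,0,0],-1],[[0,0,0],[0,0,0],-1]]' | grep -E 'tool|contact'; done
```

```text
tool_pos: [542.5, 51.2, 43.7]
contact_force: [5.6, -20.7, -1.6]
tool_pos: [542.7, 51.3, 44.0]
contact_force: [6.4, -34.9, -1.6]
```

```bash
python3 -m pendant '[[[0.1,-0.35,0],[0,0,0],-1],[[0.1,-0.35,0],[0,0,0],-1],[[0,0,0.8],[0,0,0],-1],[[0,0,0.9],[0,0,0],0.5],[[-0.1,0.35,0],[0,0,0],0.5],[[-0.2,0.7,0],[0,0,0],0.5],[[-0.2,0.7,0],[0,0,0],0.5],[[-0.1,0.4,0],[0,0,0],0.5],[[0,0,0],[0,0,0],0.5],[[0,0,0],[0,0,0],0.5]]'
```

```text
time: 32.17
tool_pos: [527.1, 102.3, 93.8]
tcp_rot: [-3.141, 0.0, 1.846]
contact_force: [-0.5, -0.8, -0.3]
grip_width: 42.5
finger_force: 0.0
```

```bash
python3 -m pendant '[[[0,0,0],[0,0,0],0.5],[[0,0,0],[0,0,0],0.5],[[0,0,0],[0,0,0],0.5],[[0,0,0],[0,0,0],0.5],[[0,0,-0.5],[0,0,0],0.5],[[0,0,-0.6],[0,0,0],0.5],[[0,0,-0.57],[0,0,0],0.5],[[-0.1,-0.028,0],[0,0,0],0.5],[[-0.1,-0.028,0],[0,0,0],0.5],[[0,0,0],[0,0,0],0.5]]';  for i in 1 2 3; do python3 -m pendant '[[[-0.064,-0.018,0],[0,0,0],0.5],[[0,0,0],[0,0,0],0.5],[[0,0,0],[0,0,0],0.5],[[0,0,0],[0,0,0],0.5],[[0,0,0],[0,0,0],0.5],[[0,0,0],[0,0,0],0.5],[[0,0,0],[0,0,0],0.5],[[0,0,0],[0,0,0],0.5],[[0,0,0],[0,0,0],0.5],[[0,0,0],[0,0,0],0.5]]' | grep -E 'tool|force|width'; done
```

```text
time: 33.0
tool_pos: [521.0, 99.7, 44.6]
tcp_rot: [3.142, 0.0, 1.844]
contact_force: [0.5, 0.2, -0.7]
grip_width: 68.9
finger_force: 0.0
tool_pos: [519.8, 99.5, 44.1]
contact_force: [2.1, 1.4, 1.8]
grip_width: 68.8
finger_force: 1.2
tool_pos: [518.9, 99.3, 44.4]
contact_force: [5.2, 2.7, -0.0]
grip_width: 68.9
finger_force: 3.0
tool_pos: [518.9, 99.0, 44.8]
contact_force: [9.9, 4.7, -2.1]
grip_width: 69.1
finger_force: 5.6
```

```bash
python3 -m pendant '[[[0.1,0.028,0],[0,0,0],0.5],[[0.1,0.028,0],[0,0,0],0.5],[[0.1,0.028,0],[0,0,0],0.5],[[0.06,0.02,0],[0,0,0],0.5],[[0,0,0],[0,0,0],1],[[0,0,0],[0,0,0],1],[[0,0,0],[0,0,0],1],[[0,0,0.3],[0,0,0],1],[[0,0,0.6],[0,0,0],1],[[0,0,1],[0,0,0],1]]'; python3 -m pendant '[[[0,0,1],[0,0,0],1],[[0,0,1],[0,0,0],1],[[0,0,1],[0,0,0],1],[[-0.3,-0.5,0],[0,0,0],1],[[-0.5,-0.8,0],[0,0,0],1],[[-0.5,-0.8,0],[0,0,0],1],[[-0.5,-0.8,0],[0,0,0],1],[[-0.5,-0.8,0],[0,0,0],1],[[-0.5,-0.8,0],[0,0,0],1],[[-0.5,-0.8,0],[0,0,0],1]]'; python3 -m pendant '[[[0,-0.9,0],[0,0,0],1],[[0,-0.9,0],[0,0,0],1],[[0,-0.9,0],[0,0,0],1],[[0,-0.9,0],[0,0,0],1],[[0,-0.9,0],[0,0,0],1],[[0,-0.9,0],[0,0,0],1],[[0,-0.9,0],[0,0,0],1],[[0,-0.9,0],[0,0,0],1],[[0,-0.9,0],[0,0,0],1],[[0,0,0],[0,0,0],1]]'
python3 - <<'E'
from h import *
t=bot.capture("top")[175:225,210:310]; s=bot.capture("scene")[185:245,270:370]
cv2.imwrite("pics/f1.png",np.vstack([cv2.resize(t,(600,300),interpolation=2),cv2.resize(s,(500,300),interpolation=2)[:, :500] if 0 else cv2.copyMakeBorder(cv2.resize(s,(500,300),interpolation=2),0,0,0,100,0)]))
E
```

```text
time: 36.33
tool_pos: [524.4, 101.3, 99.8]
tcp_rot: [-3.136, -0.001, 1.844]
contact_force: [0.0, 0.2, 1.0]
grip_width: 91.5
finger_force: 0.0
time: 37.17
tool_pos: [426.3, -58.4, 191.7]
tcp_rot: [3.141, 0.0, 1.844]
contact_force: [0.3, -0.6, 0.3]
grip_width: 91.6
finger_force: 0.0
time: 38.0
tool_pos: [427.1, -304.8, 191.6]
tcp_rot: [3.141, 0.003, 1.841]
contact_force: [-0.2, -0.3, -0.4]
grip_width: 92.4
finger_force: 0.0
```

View pics/f1.png

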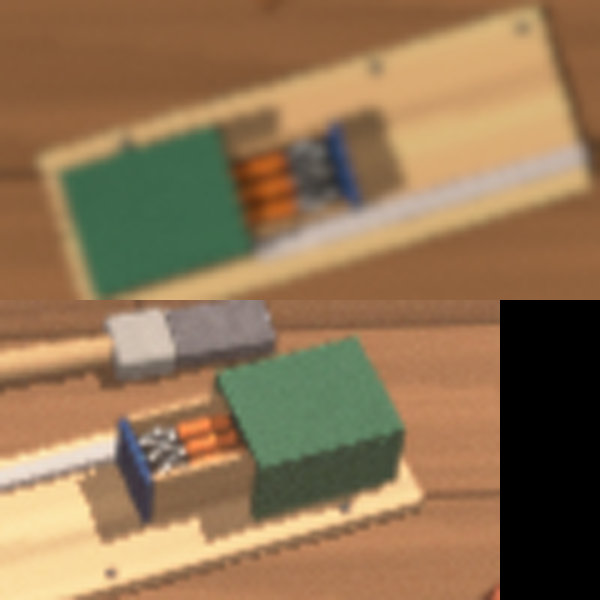

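The tray sits at the fence with its blue panel (335,125 to 355,203) parallel to the mouth edge (220,128 to 253,250). The arm is clear, so I'll hand in.

```bash
python3 -c "
from plant import bot
print(bot.close_job())"
```

```text
the job is handed in; nothing more can be done
None
```

The job is handed in at about 38 s: the tray went back in yellow end first with the blue end out. End and side pushes both met a firm stop at the sleeve's back and the fence side, but `close_job()` returned no verdict, so success isn't confirmed.

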